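Clamp a lamp canopy and press the earth-test bar

TASK

Test the lamp canopy: first screw the knurled nut on its stud down clockwise until it stops tight, then press the tester's long bar near its middle, keeping it level, until it stands firmly on both contact pins beneath it. Hold it there for a full second without leaning on it hard, let it spring back up, and leave everything else on the bench where it is.

Things in the scene. Friction and masses are not known exactly. Their poses are not given: they have to be found in the camera images.
- tester: Grey sheet-metal tester, fixed: housing 85 (x) x 300 (y) x 36 mm high, with a 22 mm high cheek across each end, carrying the long bar along its y; from its top stand two 12 mm brass contact pins, under the bar, 110 mm either side of the middle. Origin: centre of its underside on the bench; z up.
- bar: The bar switch: plain aluminium bar 24 (x) x 264 (y) x 10 mm on springs above the tester. Origin: centre of its underside, 52 mm above the bench at rest. Sinks straight if pressed at its middle, tilts about its x axis if pressed off-centre (tilt spring 5 N m/rad). Moves from about 5 N on, then 0.6 N more per mm; springs back when let go. More than 28 N is too hard.
- bar_mid (a point): Middle of the bar's top face, 62 mm above the bench at rest: where to press. After 3 to 11 mm the bar meets both pins, which are level and stiffly sprung; the depth differs every time and is felt as a rise in stiffness from 0.6 to 8.6 N per mm (the bar's own springs take at most 12 N). It stands firmly at 3 N beyond these: 15 to 20 N in all is right.
- bar_left (a point): Middle of the top edge of the bar's +y end, 132 mm from bar_mid.
- bar_right (a point): Middle of the top edge of the bar's -y end, 132 mm from bar_mid.
- clamp: Clamp stand, fixed: steel plate 130 x 130 x 14 mm with a domed brass lamp canopy (110 mm across, its top 40 mm above the bench) and an upright 12 mm threaded stud, top 95 mm above the bench. Origin: centre of the plate's underside, on the stud's axis.
- nut_grip (a point): On the axis of the knurled steel nut on the stud (36 mm across, 34 mm tall, upright), 26 mm above its underside and 8 mm below its top: a good place for the TCP, with the fingertips just clear of the canopy. About 67 to 70 mm above the bench; drops 5 mm per turn.
- nut (a joint): Angle of the nut, rad: grows as the nut is turned clockwise seen from above. It starts between 0 and 1.5 and comes to its hard stop, tight on the canopy, at 3.4. Light friction (0.08 N m); it stays where it is left.
- spindle: Bystander, loose: turned wooden lamp column standing up, 80 mm foot, 170 mm tall. Origin: centre of its underside.
- cup: Bystander, loose: small open brass lamp cup, 64 mm across, 40 mm tall, beyond the tester. Origin: centre of its underside.
- holder: Bystander, loose: black cylindrical lampholder, 36 mm across, 40 mm tall, beyond the clamp stand. Origin: centre of its underside.
- can: Bystander, loose: closed steel spray can, 60 mm across, 150 mm tall. Origin: centre of its underside.
- driver: Bystander, loose: screwdriver with a black handle lying flat. Origin: about the middle of its length.
- carton: Bystander, loose: small closed cardboard box, 70 x 90 x 45 mm. Origin: centre of its underside.
- reel: Bystander, loose: empty black plastic reel standing on its flange, 90 mm across, 60 mm tall. Origin: centre of its underside.
Mind the look-alikes: they are no part of the job. Leave any green or red look-alike of the clamp alone.

How it is judged:
By the outcome, as a careful person would: the job done as asked, in the order asked, and still so for the second after the job is handed in, with the robot touching nothing.
It also fails if it takes over 72 s, if anything falls off the work surface, if the arm or the gripper's body presses on something with over 40 N, if the wrist force passes 120 N, or if a joint passes its speed limit or range.

ROBOT

A 7-joint arm with a two-finger parallel gripper is mounted at the origin on the work surface. World frame = base frame: x ahead of the robot, y to its left, z up, the work surface at z = 0. Lengths are in m, angles in rad, forces in N, time in s.
With the tool pointing down it reaches from about 0.425 to 0.925 m from the base axis. Payload 6.8 kg.
Tool frame: the origin (TCP) lies between the finger pads, 19 mm behind the fingertips; this is the grasp point; z points along the fingers, y is the line along which they close (so a half turn about z gives the same grasp; the last joint's range is limited). The gripper opens to 85 mm and grips with 20 to 120 N. Pads are 22 mm wide; open, the fingers measure 114 mm over their backs; the gripper's body (76 mm by 85 mm) begins 54 mm behind the grasp point. The pads swing forward as they close: fully open they stand 13 mm farther back than shut.
Start: joints at [-1.229, 0.477, 0.022, 1.555, -0.011, 1.109, -0.083], TCP at [0.293, 0.608, 0.25] pointing down, gripper open.
Joint ranges: [-2.96, 2.96], [-0.34, 2.1], [-1.41, 1.46], [0.24, 2.44], [-1.37, 4.51], [0.17, 1.92], [-2.96, 2.96]. Speed limits (rad/s): [2.39, 2.39, 3.14, 3.14, 3.14, 3.14, 3.14].

INTERFACE

Orientations are given as a unit quaternion [w, x, y, z].
In Python, from station import * gives the robot as it stands.
- The arm moves only by the shell command python3 -m creep 'ROWS' [FORCE]. ROWS is JSON, a list of rows, each a list of 7 numbers: the gripper command: -1 is shut, 1 is fully open, values between are in proportion, then the shift along the world's x, y, z in mm, then the turn, a rotation vector about the world's x, y, z in rad. A call has 1 to 5 rows; each row shifts and turns the commanded pose from where the row before left it; what a row does not reach is not made up. A row lasts 1/8 s, in which the tool goes at most 62.5 mm and 10.7 degrees, less where a joint would pass 70% of its speed; a pose out of reach is approached as far as the arm can. A call is refused whole if a number of a shift passes 62.5 or a number of a turn 0.188, either way. A call with a gripper value outside its range is refused whole. The fingers move at their own pace and stop on an object; FORCE is the grip in N (left out, the last holds). Time passes only in rows, so rows that do not move let the fingers close. It gives the time, the measured TCP pose, the force, the opening and the grip force at its end, in the units of the state.
- get_obs(): the state, without advancing time (a new reading comes with each control period).
- read_camera(name): name is "side" or "top"; returns (picture, depth): 400x640x3 uint8, red, green, blue; 400x640 float32, m along the optical axis (not along the pixel's ray), 0 where there is no reading.
- camera_params(name): a dict with "intrinsics" (3x3 intrinsics, pixels), "k1" (the pictures are not rectified: a ray, as slopes to the right and down, at radius r is drawn at 1 + k1 r^2 times it, then the intrinsics apply), "cam_to_world" (4x4, takes a point from camera to world coordinates). Camera axes: x right, y up, looking along -z (the intrinsics and any distortion apply to the point x, -y, -z); pixel columns grow to the right and rows downward; lengths in m; the calibration is good to about 2 mm. A picture is of the moment at which its call begins. camera_params takes no time and is no camera call.
- hand_in(): hands the job in; it is judged then, once.
The state is a dict: "t": time; "q": joint angles; "joint_vel": joint speeds; "joint_torque": joint torques, N m; "eef_pos": TCP position; "tool_rot": TCP orientation; "contact_force": force on the tool from outside, world axes, zero at the start; "torque": the same for the moment, N m; "gripper_width": opening from 0.0 (shut) to 1.0 (fully open); "grasp_force": force on a finger pad.
Only numpy, scipy, OpenCV 4.12 (cv2) and the standard library are available. Lean on these libraries where they do the work, as an engineer would, in place of code of your own. Each camera call takes 0.05 s, during which the arm holds its last target. There are 200 camera calls.

## Working session

There is one attempt and no reset: what is moved stays moved. The work goes in short steps, Python scripts to look and compute and a shell command to move; the robot and the scene stay as the last step left them, time stands still between calls to the robot, and variables do not carry over. Pictures are saved under pics/ and viewed, at most 10 in all, crops included, and the job is handed in when it is done.

```bash
mkdir -p pics
cat > h.py <<'E'
from station import *
import numpy as np, cv2
def snap(n,tag):
    p,d=read_camera(n); cv2.imwrite(f'pics/{tag}.png',p[:,:,::-1]); np.savez(f'{tag}.npz',p=p,d=d); return p,d
def world(n,uv,dep):
    c=camera_params(n);K=np.array(c['intrinsics'],float);k=c['k1']
    uv=np.atleast_2d(uv).astype(float);dep=np.atleast_1d(dep)
    xy=cv2.undistortPoints(uv[:,None,:],K,np.array([k,0,0,0],float))[:,0]
    P=np.c_[xy[:,0]*dep,-xy[:,1]*dep,-dep,np.ones(len(dep))]
    return (P@np.array(c['cam_to_world']).T)[:,:3]
def cloud(n,d):
    v,u=np.mgrid[0:400,0:640]; return world(n,np.c_[u.ravel(),v.ravel()],d.ravel()).reshape(400,640,3)
E
python3 - <<'E'
from h import *
for n in('top','side'):
    snap(n,n+'0'); c=camera_params(n); print(n,c['intrinsics'],c['k1'],np.round(c['cam_to_world'],3))
o=get_obs(); print(o)
E
```

```text
top [[451.85591013   0.         312.67342954]
 [  0.         451.85591013 193.46686729]
 [  0.           0.           1.        ]] -0.1119594599517187 [[-0.025  0.992 -0.122  0.388]
 [-1.    -0.024  0.011  0.   ]
 [ 0.008  0.122  0.993  1.333]
 [ 0.     0.     0.     1.   ]]
side [[514.35705534   0.         314.07474685]
 [  0.         514.35705534 194.0842638 ]
 [  0.           0.           1.        ]] -0.0848437587898494 [[ 0.862  0.32  -0.394  0.007]
 [-0.507  0.542 -0.67  -0.938]
 [-0.001  0.778  0.629  0.949]
 [ 0.     0.     0.     1.   ]]
{'t': 0.1, 'q': array([-1.22910331,  0.47771241,  0.02234558,  1.55630913, -0.01153142,
        1.10930564, -0.08308547]), 'joint_vel': array([-0.0003307 ,  0.00026567,  0.00071211, -0.00229753, -0.00036078,
        0.00067909, -0.00114691]), 'joint_torque': array([ 4.11111701e-03, -5.97756958e+01,  1.61319271e+00, -2.81953830e+01,
        1.27567790e-02,  4.99005691e-03, -1.49694836e-05]), 'eef_pos': array([0.29326546, 0.60742649, 0.24914468]), 'tool_rot': array([-1.35344560e-04,  2.22996439e-01,  9.74818928e-01, -7.91942191e-04]), 'contact_force': array([ 0.19124131, -0.26010638,  0.54615933]), 'torque': array([-0.07593238, -0.03018172,  0.03021182]), 'grasp_force': 0.0, 'gripper_width': 0.9974561842555643}
```

View pics/top0.png

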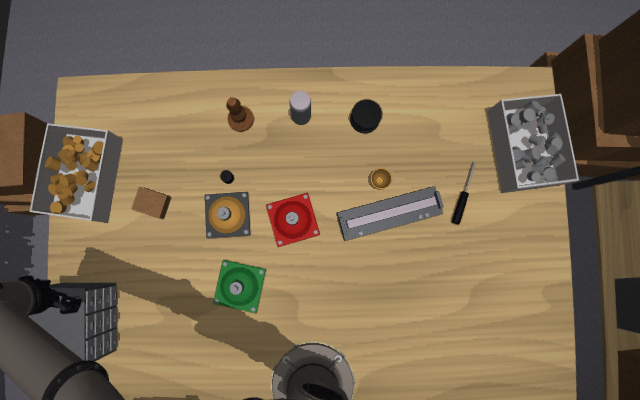

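View pics/side0.png

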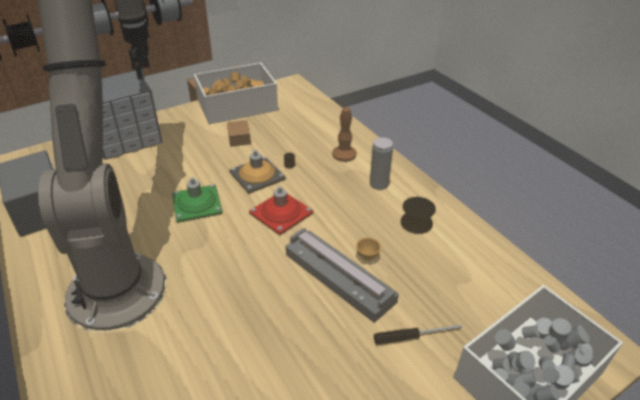

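Top view: the possible clamps are the brass canopy on a grey plate at (227,214), the red one at (292,219) and the green one at (240,287). I choose the brass one, with its nut at about (223,213). The tester is at (390,213), and its bar runs from about (348,224) to (437,197).

Run:
```python
from h import *
z=np.load('top0.npz');p,d=z['p'],z['d'];C=cloud('top',d)
def rep(n,m):
    P=C[m]; print(n,len(P),'mean',P.mean(0).round(4),'med',np.median(P,0).round(4)); return P
v,u=np.mgrid[0:400,0:640]
box=lambda a,b,c,e:(u>=a)&(u<=b)&(v>=c)&(v<=e)
b=box(205,250,190,240)
rep('stud/nut>.06',b&(C[...,2]>.062)); P=rep('nut top',b&(C[...,2]>.066)&(C[...,2]<.085)); print(np.ptp(P,0))
P=rep('plate',b&(abs(C[...,2]-.014)<.006)&(d>0)); print((P.max(0)+P.min(0))/2,np.ptp(P,0)); 
r=cv2.minAreaRect((P[:,:2]*1000).astype(np.float32));print(r)
b=box(335,445,180,245)
P=rep('bar',b&(C[...,2]>.0575)&(C[...,2]<.075)&(d>0)); print(cv2.minAreaRect((P[:,:2]*1000).astype(np.float32)))
hsv=p.max(2)
m=b&(d>0)&(C[...,2]>.025); P=rep('tester',m);print(cv2.minAreaRect((P[:,:2]*1000).astype(np.float32)))
a=cv2.resize(p[180:250,195:265],None,fx=5,fy=5,interpolation=cv2.INTER_CUBIC)
c=cv2.resize(p[180:250,330:450],None,fx=3.5,fy=5,interpolation=cv2.INTER_CUBIC)
cv2.imwrite('pics/crop.png',np.hstack([a,c])[:,:,::-1])
for n,bb in (('holder',(215,240,165,186)),('cup',(365,395,165,190)),('red',(265,320,190,248))):
    rep(n,box(*bb)&(d>0)&(C[...,2]>.03))
```

```text
stud/nut>.06 154 mean [0.4866 0.2217 0.1604] med [0.4921 0.2353 0.0777]
nut top 118 mean [0.4935 0.2371 0.0768] med [0.4934 0.2357 0.0768]
[0.03412519 0.03582244 0.01747099]
plate 896 mean [0.4919 0.2375 0.0138] med [0.4885 0.2315 0.0137]
[0.4934045  0.23948387 0.01400777] [0.13394921 0.13105668 0.01194566]
((493.8670654296875, 240.0068359375), (130.2010040283203, 129.36068725585938), 2.7932026386260986)
bar 742 mean [ 0.4851 -0.2358  0.0615] med [ 0.485  -0.2359  0.0612]
((485.8790588378906, -236.25149536132812), (49.48279571533203, 295.8982238769531), 13.496499061584473)
tester 3099 mean [ 0.4863 -0.2352  0.0426] med [ 0.4854 -0.2339  0.0368]
((516.6674194335938, -229.26153564453125), (149.67111206054688, 301.29095458984375), 13.500486373901367)
holder 114 mean [0.6055 0.2368 0.039 ] med [0.6053 0.2367 0.0391]
cup 124 mean [ 0.5904 -0.2171  0.0372] med [ 0.5937 -0.2213  0.0376]
red 706 mean [0.4743 0.0472 0.0437] med [0.4737 0.0466 0.0362]
```

View pics/crop.png

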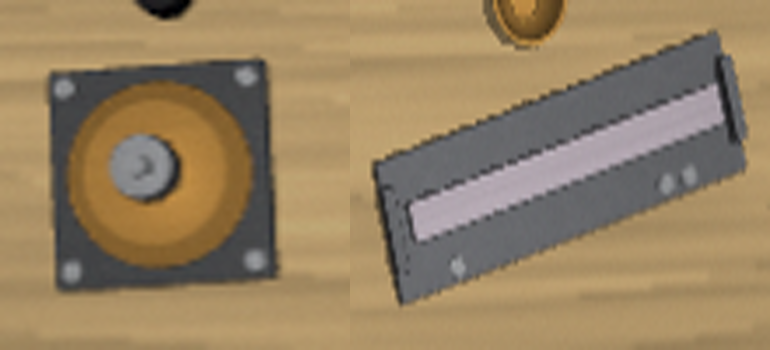

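The crop confirms the brass canopy with its steel nut on a dark grey plate, and the full bar. The nut axis is near (0.494, 0.239) and its top is at 0.077, which matches the description. The bar middle is near (0.485, -0.236) at z 0.061, with a yaw of 13.5°. I'll move above the nut and pre-turn the wrist anticlockwise.

```bash
python3 -m creep '[[1,25,-46,0,0,0,0.15],[1,25,-46,0,0,0,0.15],[1,25,-46,0,0,0,0.15],[1,25,-46,0,0,0,0.15]]' 40
python3 -m creep '[[1,25,-46,0,0,0,0.15],[1,25,-46,0,0,0,0.15],[1,25,-46,0,0,0,0.15],[1,25,-46,0,0,0,0.15],[1,0,0,0,0,0,0]]'; python3 -c "
from station import *
print(get_obs()['q'])"
```

```text
t: 0.6
eef_pos: [0.394, 0.4221, 0.2496]
tool_rot: [-0.0, -0.078, 0.997, -0.0]
contact_force: [0.6, -0.5, 0.5]
gripper_width: 1.003
grasp_force: 0.0
t: 1.23
eef_pos: [0.4957, 0.2345, 0.2497]
tool_rot: [-0.0, -0.363, 0.932, -0.001]
contact_force: [-0.7, -0.2, 0.1]
gripper_width: 0.999
grasp_force: 0.0
[-0.51030327  0.2723203  -0.05600795  1.85751504  0.02018834  1.01332496
  1.73872827]
```

Run:
```python
from h import *
z=np.load('side0.npz');C=cloud('side',z['d']);p=z['p'].astype(int)
v,u=np.mgrid[0:400,0:640]; b=(u>228)&(u<290)&(v>140)&(v<195)&(z['d']>0)
m=b&(abs(C[...,2]-.060)<.009); P=C[m]
from scipy.optimize import least_squares
r=least_squares(lambda s:np.hypot(P[:,0]-s[0],P[:,1]-s[1])-.018,[.494,.239],loss='soft_l1',f_scale=.001);print('nut side',len(P),r.x,r.fun.std())
m=b&(abs(C[...,2]-.014)<.005)&(p.max(2)<110);P=C[m];print('plate',cv2.minAreaRect((P[:,:2]*1000).astype(np.float32)))
for n,bx in(('side',(280,400,225,320)),('top',(335,445,180,245))):
    z=np.load(n+'0.npz');C=cloud(n,z['d']);p=z['p'].astype(int)
    m=(u>bx[0])&(u<bx[1])&(v>bx[2])&(v<bx[3])&(p.max(2)>145)&(p[...,2]>p[...,1]-5)&(C[...,2]>.05)
    P=C[m];print('bar',n,len(P),np.median(P,0),cv2.minAreaRect((P[:,:2]*1000).astype(np.float32)))
```

```text
nut side 66 [0.49557931 0.2378169 ] 0.0019533890201843163
plate ((511.1865539550781, 300.363525390625), (169.7529296875, 264.12103271484375), 2.2456345558166504)
bar side 803 [ 0.48916075 -0.2513593   0.06253172] ((314.20123291015625, -561.519775390625), (953.7562866210938, 185.34603881835938), 61.71315383911133)
bar top 707 [ 0.48522755 -0.23437823  0.06112484] ((466.750732421875, -177.29014587402344), (40.02346420288086, 386.05767822265625), 17.86680793762207)
```

```bash
python3 -m creep '[[1,-1,3.5,-40,0,0,0],[1,0,0,-50,0,0,0],[1,0,0,-40,0,0,0],[1,0,0,-25,0,0,0],[1,0,0,0,0,0,0]]'
python3 -m creep '[[1,0,0,-15,0,0,0],[1,0,0,-10,0,0,0],[1,0,0,0,0,0,0]]'
```

```text
t: 1.85
eef_pos: [0.4905, 0.2434, 0.0931]
tool_rot: [-0.002, -0.367, 0.93, -0.0]
contact_force: [-0.7, 0.8, -0.5]
gripper_width: 0.998
grasp_force: 0.0
t: 2.22
eef_pos: [0.4921, 0.2432, 0.0696]
tool_rot: [-0.001, -0.366, 0.93, -0.0]
contact_force: [-0.6, 0.3, -0.1]
gripper_width: 0.998
grasp_force: 0.0
```

Run:
```python
from h import *
p,d=snap('side','side1')
cv2.imwrite('pics/c1.png',cv2.resize(p[80:220,170:350],None,fx=4,fy=4,interpolation=cv2.INTER_CUBIC)[:,:,::-1])
```

```text
(no output)
```

View pics/c1.png

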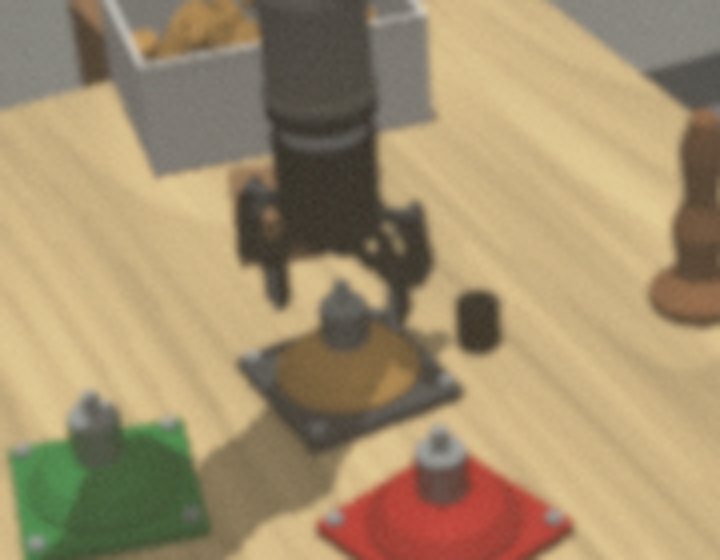

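The fingers straddle the brass clamp's nut at crop pixel (345,315). The TCP is about 5 mm off in y, because the earlier reading had not settled. I'll correct that and close.

```bash
python3 -m creep '[[1,2.5,-5,-0.5,0,0,0],[1,0,0,0,0,0,0],[-0.1,0,0,0,0,0,0],[-1,0,0,0,0,0,0],[-1,0,0,0,0,0,0]]' 40
python3 -m creep '[[-1,0,0,0,0,0,0],[-1,0,0,0,0,0,0],[-1,0,0,0,0,0,0]]'
```

```text
t: 2.9
eef_pos: [0.4938, 0.24, 0.07]
tool_rot: [-0.001, -0.367, 0.93, 0.001]
contact_force: [-3.7, -6.1, 15.1]
gripper_width: 0.409
grasp_force: 38.3
t: 3.28
eef_pos: [0.4939, 0.2398, 0.0701]
tool_rot: [-0.0, -0.367, 0.93, 0.001]
contact_force: [-4.9, 1.8, 7.4]
gripper_width: 0.407
grasp_force: 39.2
```

```bash
python3 -m creep '[[-1,0,0,-0.14,0,0,-0.17],[-1,0,0,-0.14,0,0,-0.17],[-1,0,0,-0.14,0,0,-0.17],[-1,0,0,-0.14,0,0,-0.17],[-1,0,0,0,0,0,0]]'
python3 -c "
from station import *
o=get_obs();print(o['q'][6],o['torque'])"
python3 -m creep '[[-1,0,0,-0.14,0,0,-0.17],[-1,0,0,-0.14,0,0,-0.17],[-1,0,0,-0.14,0,0,-0.17],[-1,0,0,-0.14,0,0,-0.17],[-1,0,0,0,0,0,0]]'
python3 -c "
from station import *
o=get_obs();print(o['q'][6],o['torque'])"
```

```text
t: 3.9
eef_pos: [0.4937, 0.2401, 0.0695]
tool_rot: [-0.001, -0.035, 0.999, 0.001]
contact_force: [-4.5, 0.7, 8.0]
gripper_width: 0.41
grasp_force: 39.5
1.1677252244921732 [ 0.45561789  1.19010547 -0.13406643]
t: 4.53
eef_pos: [0.4939, 0.2405, 0.069]
tool_rot: [-0.001, 0.3, 0.954, 0.001]
contact_force: [-5.2, 2.7, 8.0]
gripper_width: 0.407
grasp_force: 39.7
0.6311820401559646 [ 0.6913026   1.05195554 -0.11513456]
```

```bash
python3 -m creep '[[-1,0,0,-0.14,0,0,-0.17],[-1,0,0,-0.14,0,0,-0.17],[-1,0,0,-0.14,0,0,-0.17],[-1,0,0,0,0,0,0]]'
python3 -c "
from station import *
o=get_obs();print(o['q'][6],o['torque'])"
python3 -m creep '[[-1,0,0,-0.14,0,0,-0.17],[-1,0,0,-0.14,0,0,-0.17],[-1,0,0,0,0,0,0]]'
python3 -c "
from station import *
o=get_obs();print(o['q'][6],o['torque'])"
```

```text
t: 5.03
eef_pos: [0.4941, 0.2407, 0.0686]
tool_rot: [-0.001, 0.531, 0.847, 0.001]
contact_force: [-4.3, 3.7, 8.6]
gripper_width: 0.408
grasp_force: 39.8
0.2342085558275221 [ 0.71634739  0.92299202 -0.09639637]
t: 5.4
eef_pos: [0.4943, 0.2407, 0.0683]
tool_rot: [-0.001, 0.667, 0.745, 0.001]
contact_force: [-3.9, 3.4, 8.6]
gripper_width: 0.409
grasp_force: 39.9
-0.028447055795382863 [ 0.78030225  0.91804936 -0.11730941]
```

```bash
for i in 1 2; do :; done
python3 -m creep '[[-1,0,0,-0.14,0,0,-0.17],[-1,0,0,-0.14,0,0,-0.17],[-1,0,0,0,0,0,0]]'
python3 -c "
from station import *
o=get_obs();print(o['q'][6],o['torque'])"
python3 -m creep '[[-1,0,0,-0.14,0,0,-0.17],[-1,0,0,0,0,0,0]]'
python3 -c "
from station import *
o=get_obs();print(o['q'][6],o['torque'])"
```

```text
t: 5.78
eef_pos: [0.4945, 0.2407, 0.0681]
tool_rot: [-0.001, 0.783, 0.622, 0.0]
contact_force: [-3.1, 2.9, 8.8]
gripper_width: 0.408
grasp_force: 40.0
-0.2903274283039215 [ 0.83183842  0.84082163 -0.08590722]
t: 6.02
eef_pos: [0.4946, 0.2406, 0.0679]
tool_rot: [-0.001, 0.833, 0.553, 0.0]
contact_force: [-3.2, 3.1, 8.2]
gripper_width: 0.408
grasp_force: 40.1
-0.4212941785965931 [ 0.75619207  0.75061911 -0.12981309]
```

```bash
python3 -m creep '[[-1,0,0,-0.12,0,0,-0.15],[-1,0,0,0,0,0,0]]'
python3 -c "
from station import *
o=get_obs();print(o['q'][6],o['torque'])"
python3 -m creep '[[-1,0,0,-0.12,0,0,-0.15],[-1,0,0,0,0,0,0]]'
python3 -c "
from station import *
o=get_obs();print(o['q'][6],o['torque'])"
python3 -m creep '[[-1,0,0,-0.12,0,0,-0.15],[-1,0,0,0,0,0,0]]'
python3 -c "
from station import *
o=get_obs();print(o['q'][6],o['torque'])"
```

```text
t: 6.28
eef_pos: [0.4947, 0.2406, 0.0678]
tool_rot: [-0.001, 0.872, 0.489, 0.0]
contact_force: [-3.9, 3.4, 8.7]
gripper_width: 0.405
grasp_force: 40.2
-0.536761634443652 [ 0.7516851   0.71131079 -0.10764785]
t: 6.52
eef_pos: [0.4948, 0.2405, 0.0677]
tool_rot: [-0.001, 0.906, 0.422, 0.0]
contact_force: [-3.0, 3.6, 8.7]
gripper_width: 0.407
grasp_force: 40.3
-0.6527651671729985 [ 0.73331123  0.67730856 -0.09009364]
t: 6.78
eef_pos: [0.4946, 0.2403, 0.0675]
tool_rot: [-0.001, 0.936, 0.353, -0.0]
contact_force: [-3.4, 2.8, 9.7]
gripper_width: 0.406
grasp_force: 40.6
-0.7690389991505813 [ 0.65127993  0.78194489 -0.09478755]
```

```bash
python3 -m creep '[[-1,0,0,-0.1,0,0,-0.12],[-1,0,0,0,0,0,0]]'
python3 -c "
from station import *
o=get_obs();print(o['q'][6],o['torque'])"
python3 -m creep '[[-1,0,0,-0.1,0,0,-0.12],[-1,0,0,0,0,0,0]]'
python3 -c "
from station import *
o=get_obs();print(o['q'][6],o['torque'])"
python3 -m creep '[[-1,0,0,0,0,0,-0.1],[-1,0,0,0,0,0,0]]'
python3 -c "
from station import *
o=get_obs();print(o['q'][6],o['torque'])"
```

```text
t: 7.02
eef_pos: [0.4933, 0.2394, 0.0673]
tool_rot: [-0.001, 0.955, 0.297, -0.002]
contact_force: [-6.6, -0.3, 15.0]
gripper_width: 0.412
grasp_force: 41.2
-0.8612019761403592 [0.18718079 1.79722463 0.49772145]
t: 7.28
eef_pos: [0.4934, 0.2396, 0.0671]
tool_rot: [-0.001, 0.971, 0.24, -0.002]
contact_force: [-7.3, 0.6, 13.0]
gripper_width: 0.403
grasp_force: 41.3
-0.9550752295048116 [0.24207242 1.50902568 0.45942092]
t: 7.52
eef_pos: [0.4945, 0.2402, 0.0671]
tool_rot: [-0.001, 0.982, 0.191, -0.0]
contact_force: [-2.5, 2.1, 7.3]
gripper_width: 0.41
grasp_force: 40.8
-1.0340495101392144 [0.54358182 0.72206086 0.16813475]
```

The moment jumped at about 3.25 rad of turn, which looks like the stop with the pads slipping afterwards. I'll confirm with a firmer grip.

```bash
python3 -m creep '[[-1,0,0,0,0,0,0],[-1,0,0,0,0,0,0]]' 90
python3 -c "
from station import *
o=get_obs();print(o['q'][6],o['torque'])"
python3 -m creep '[[-1,0,0,0,0,0,-0.07],[-1,0,0,0,0,0,0]]'
python3 -c "
from station import *
o=get_obs();print(o['q'][6],o['torque'])"
python3 -m creep '[[-1,0,0,0,0,0,-0.07],[-1,0,0,0,0,0,0]]'
python3 -c "
from station import *
o=get_obs();print(o['q'][6],o['torque'])"
```

```text
t: 7.78
eef_pos: [0.4945, 0.2401, 0.0673]
tool_rot: [-0.001, 0.982, 0.191, -0.0]
contact_force: [-3.5, 2.9, 9.8]
gripper_width: 0.393
grasp_force: 88.4
-1.0333451013767359 [0.47139366 0.78002985 0.16060317]
t: 8.02
eef_pos: [0.4958, 0.2405, 0.0674]
tool_rot: [-0.001, 0.988, 0.156, 0.001]
contact_force: [-0.8, 4.4, 5.4]
gripper_width: 0.397
grasp_force: 90.8
-1.0889674819369246 [ 0.91110688 -0.0651208  -0.10502521]
t: 8.28
eef_pos: [0.4967, 0.2407, 0.0674]
tool_rot: [-0.001, 0.993, 0.122, 0.002]
contact_force: [2.9, 4.8, 2.0]
gripper_width: 0.39
grasp_force: 90.7
-1.143865197299218 [ 0.98219925 -0.76922976  0.29258482]
```

```bash
cat > s.py <<'E'
from station import *
o=get_obs();print(o['q'][6].round(3),o['torque'].round(2),'jt',o['joint_torque'][4:].round(3))
E
python3 s.py
python3 -m creep '[[-1,0,0,0,0,0,-0.1],[-1,0,0,0,0,0,0]]'; python3 s.py
python3 -m creep '[[-1,0,0,0,0,0,-0.1],[-1,0,0,0,0,0,0]]'; python3 s.py
```

```text
-1.144 [ 0.98 -0.77  0.29] jt [ 0.873  0.779 -0.537]
t: 8.52
eef_pos: [0.4988, 0.2407, 0.0676]
tool_rot: [-0.001, 0.997, 0.071, 0.004]
contact_force: [9.7, 4.8, -4.3]
gripper_width: 0.392
grasp_force: 90.8
-1.224 [ 1.14 -2.16 -0.05] jt [ 1.645  2.702 -0.128]
t: 8.78
eef_pos: [0.4998, 0.2404, 0.0677]
tool_rot: [-0.0, 1.0, 0.023, 0.005]
contact_force: [12.7, 3.8, -7.2]
gripper_width: 0.391
grasp_force: 91.5
-1.303 [ 0.84 -2.85  1.01] jt [ 0.7    3.798 -1.371]
```

The reaction moment is now over 1 N m, against 0.08 N m of friction, so the nut is tight on its stop. I'll release, lift and check.

```bash
python3 -m creep '[[0.5,0,0,0,0,0,0],[1,0,0,0,0,0,0],[1,0,0,0,0,0,0],[1,0,0,0,0,0,0]]' 40
python3 -m creep '[[1,0,0,20,0,0,0],[1,0,0,50,0,0,0],[1,0,0,50,0,0,0],[1,0,0,50,0,0,0],[1,0,0,0,0,0,0]]'; python3 s.py
python3 -m creep '[[-1,-1,-55,0,0,0,0.05],[-1,-1,-58,0,0,0,0.05],[-1,-1,-58,0,0,0,0.05],[-1,-1,-58,0,0,0,0.05],[-1,-1,-58,0,0,0,0]]'
python3 -m creep '[[-1,-1,-58,0,0,0,0],[-1,-1,-58,0,0,0,0],[-1,-1,-50,0,0,0,0],[-1,0,0,0,0,0,0],[-1,0,0,0,0,0,0]]'; python3 s.py
python3 - <<'E'
from h import *
p,d=snap('top','top2');C=cloud('top',d)
v,u=np.mgrid[0:400,0:640]
m=(u>205)&(u<250)&(v>190)&(v<240)
for n,CC in(('before',cloud('top',np.load('top0.npz')['d'])),('after',C)):
    mm=m&(CC[...,2]>.066)&(CC[...,2]<.085); print(n,CC[mm].mean(0),mm.sum())
s,_=snap('side','side2')
cv2.imwrite('pics/c2.png',np.vstack([cv2.resize(p[160:250,170:460],None,fx=2.4,fy=2.4),cv2.resize(s[120:320,170:460],None,fx=1.8,fy=1.8)[:, :].copy() if 0 else cv2.resize(s[150:300,170:460],(696,360))])[:,:,::-1])
E
```

```text
t: 9.28
eef_pos: [0.4947, 0.2382, 0.0666]
tool_rot: [0.0, 1.0, 0.021, -0.0]
contact_force: [-0.7, 0.4, -0.1]
gripper_width: 1.001
grasp_force: 0.0
t: 9.9
eef_pos: [0.4971, 0.2384, 0.2413]
tool_rot: [-0.002, 1.0, 0.021, 0.003]
contact_force: [-0.1, 0.1, -0.9]
gripper_width: 0.997
grasp_force: 0.0
-1.495 [0.01 0.04 0.  ] jt [ 0.277  0.306 -0.207]
t: 10.52
eef_pos: [0.4892, -0.0503, 0.2368]
tool_rot: [-0.0, 0.993, 0.121, -0.0]
contact_force: [1.1, 0.3, 0.4]
gripper_width: 0.003
grasp_force: 0.0
t: 11.15
eef_pos: [0.4865, -0.2142, 0.2364]
tool_rot: [-0.0, 0.993, 0.12, -0.0]
contact_force: [0.5, 0.7, -0.2]
gripper_width: 0.001
grasp_force: 0.0
-0.563 [ 0.   -0.01  0.  ] jt [ 0.123 -0.05   0.016]
before [0.49353037 0.23707744 0.07675762] 118
after [0.49356013 0.23735965 0.07404478] 117
```

View pics/c2.png

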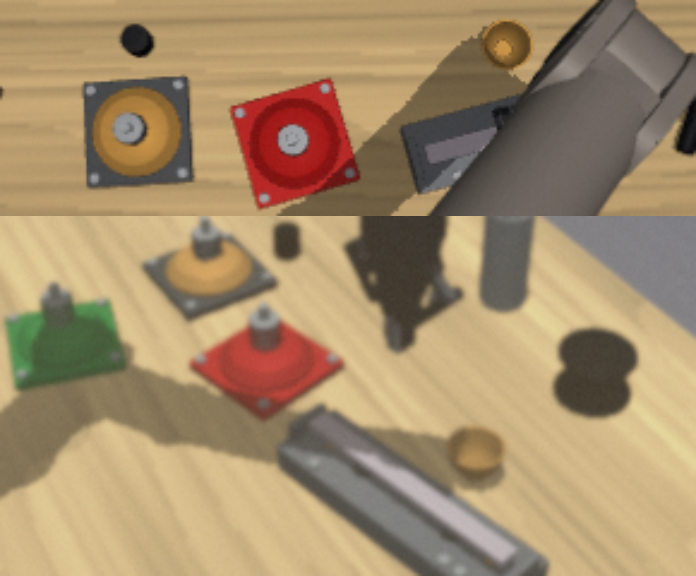

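The nut top dropped 2.7 mm to 0.074, so it is seated, and nothing else has moved. Next I'll fix the bar middle.

Run:
```python
from h import *
z=np.load('top0.npz');p=z['p'];d=z['d'];C=cloud('top',d)
v,u=np.mgrid[0:400,0:640];b=(u>335)&(u<447)&(v>180)&(v<245)&(d>0)
a=np.radians(13.6);ex=np.array([np.cos(a),np.sin(a)]);ey=np.array([-np.sin(a),np.cos(a)])
g=p.astype(int).mean(2)
for n,m in(('barcol',b&(g>135)&(C[...,2]>.054)&(C[...,2]<.07)),('housing',b&(C[...,2]>.028)&(C[...,2]<.045)&(g<120))):
    P=C[m][:,:2];X=P@ex;Y=P@ey
    qx=np.percentile(X,[1,99]);qy=np.percentile(Y,[1,99]);c=qx.mean()*ex+qy.mean()*ey
    print(n,len(P),c,np.ptp(qx),np.ptp(qy),np.median(C[m][:,2]))
    print(P.mean(0))
```

```text
barcol 711 [ 0.48553426 -0.23706259] 0.02188552203943339 0.25544672105308197 0.061144409717692305
[ 0.48528515 -0.23600186]
housing 2105 [ 0.50448412 -0.23075921] 0.12383725284845798 0.29104448427536656 0.035214695516265326
[ 0.48642038 -0.23451237]
```

```bash
python3 -m creep '[[-1,-1,-22,-30,0,0,0],[-1,0,0,-50,0,0,0],[-1,0,0,-40,0,0,0],[-1,0,0,-20,0,0,0],[-1,0,0,0,0,0,0]]'; python3 -m creep '[[-1,0,0,0,0,0,0],[-1,0,0,0,0,0,0]]'; python3 s.py
```

```text
t: 11.88
eef_pos: [0.4858, -0.2356, 0.0961]
tool_rot: [-0.0, 0.993, 0.121, -0.001]
contact_force: [0.0, 0.5, 0.8]
gripper_width: 0.001
grasp_force: 0.0
t: 12.12
eef_pos: [0.4869, -0.2369, 0.098]
tool_rot: [0.0, 0.993, 0.121, 0.001]
contact_force: [-0.1, -0.3, -0.1]
gripper_width: 0.003
grasp_force: 0.0
-0.351 [ 0.03 -0.02  0.02] jt [ 0.013  0.004 -0.006]
```

Run:
```python
from h import *
p,d=snap('side','side3')
cv2.imwrite('pics/c3.png',cv2.resize(p[180:330,260:420],None,fx=4,fy=4,interpolation=cv2.INTER_CUBIC)[:,:,::-1])
```

```text
(no output)
```

View pics/c3.png

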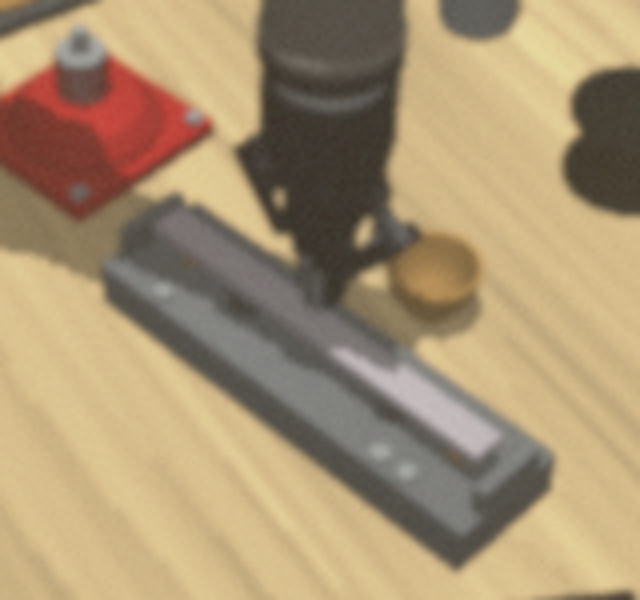

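The shut tips at crop pixel (320,300) hover over the bar's middle. The bar runs from (165,215) to (490,440). I'll descend in small steps and watch the force.

```bash
python3 -m creep '[[-1,-1.5,0,-8,0,0,0],[-1,0,0,-5,0,0,0],[-1,0,0,0,0,0,0],[-1,0,0,0,0,0,0]]'; python3 -m creep '[[-1,0,0,-2,0,0,0],[-1,0,0,0,0,0,0],[-1,0,0,0,0,0,0]]';python3 -m creep '[[-1,0,0,-2,0,0,0],[-1,0,0,0,0,0,0],[-1,0,0,0,0,0,0]]'; python3 s.py
```

```text
t: 12.68
eef_pos: [0.4844, -0.2367, 0.0836]
tool_rot: [0.0, 0.993, 0.121, -0.0]
contact_force: [0.0, 0.1, 0.2]
gripper_width: 0.002
grasp_force: 0.0
t: 13.05
eef_pos: [0.4845, -0.2366, 0.0817]
tool_rot: [0.0, 0.993, 0.121, 0.0]
contact_force: [-0.2, -0.8, 0.4]
gripper_width: -0.004
grasp_force: 0.0
t: 13.42
eef_pos: [0.4847, -0.2367, 0.08]
tool_rot: [0.0, 0.993, 0.121, 0.0]
contact_force: [-0.1, 0.1, 4.4]
gripper_width: 0.003
grasp_force: 2.4
-0.328 [ 0.12  0.12 -0.02] jt [-0.032 -0.258  0.001]
```

```bash
python3 -m creep '[[-1,0,0,-2,0,0,0],[-1,0,0,0,0,0,0],[-1,0,0,0,0,0,0]]'; python3 -m creep '[[-1,0,0,-1,0,0,0],[-1,0,0,0,0,0,0],[-1,0,0,0,0,0,0]]';python3 s.py
```

```text
t: 13.8
eef_pos: [0.4846, -0.2368, 0.078]
tool_rot: [0.0, 0.993, 0.121, 0.0]
contact_force: [-0.4, 1.0, 5.4]
gripper_width: 0.005
grasp_force: 3.0
t: 14.18
eef_pos: [0.4846, -0.2368, 0.077]
tool_rot: [0.0, 0.993, 0.121, 0.0]
contact_force: [-0.8, 0.4, 6.7]
gripper_width: -0.004
grasp_force: 3.3
-0.324 [ 0.18  0.18 -0.02] jt [-0.068 -0.408 -0.   ]
```

```bash
python3 -m creep '[[-1,0,0,-1,0,0,0],[-1,0,0,0,0,0,0],[-1,0,0,0,0,0,0]]' | grep -E 'eef|contact'; python3 -m creep '[[-1,0,0,-0.7,0,0,0],[-1,0,0,0,0,0,0],[-1,0,0,0,0,0,0]]' | grep -E 'eef|contact'
```

```text
eef_pos: [0.4846, -0.2367, 0.0761]
contact_force: [-0.6, 0.9, 6.6]
eef_pos: [0.4847, -0.2368, 0.0754]
contact_force: [-1.2, 0.9, 8.4]
```

```bash
python3 -m creep '[[-1,0,0,-0.7,0,0,0],[-1,0,0,0,0,0,0],[-1,0,0,0,0,0,0]]' | grep -E 'eef|contact';  python3 s.py
```

```text
eef_pos: [0.4847, -0.2368, 0.0748]
contact_force: [-1.4, 0.1, 8.9]
-0.321 [0.25 0.36 0.05] jt [-0.099 -0.54  -0.   ]
```

```bash
python3 -m creep '[[-1,0,0,-0.5,0,0,0],[-1,0,0,0,0,0,0],[-1,0,0,0,0,0,0]]' | grep -E 'eef|contact';  python3 s.py
```

```text
eef_pos: [0.4847, -0.2367, 0.0743]
contact_force: [-0.8, 2.1, 7.9]
-0.32 [ 0.26  0.27 -0.02] jt [-0.106 -0.567 -0.001]
```

```bash
python3 -m creep '[[-1,0,0,-0.8,0,0,0],[-1,0,0,0,0,0,0],[-1,0,0,0,0,0,0]]' | grep -E 'eef|contact'
```

```text
eef_pos: [0.4846, -0.2367, 0.0735]
contact_force: [-0.8, 1.9, 9.0]
```

```bash
python3 -m creep '[[-1,0,0,-0.8,0,0,0],[-1,0,0,0,0,0,0],[-1,0,0,0,0,0,0]]' | grep -E 'eef|contact'
```

```text
eef_pos: [0.4847, -0.2368, 0.0728]
contact_force: [-1.9, 1.7, 9.9]
```

```bash
python3 -m creep '[[-1,0,0,-0.8,0,0,0],[-1,0,0,0,0,0,0],[-1,0,0,0,0,0,0]]' | grep -E 'eef|contact'; python3 s.py
```

```text
eef_pos: [0.4847, -0.2368, 0.0723]
contact_force: [-2.2, 3.0, 14.8]
-0.317 [0.57 0.61 0.05] jt [-2.350e-01 -1.153e+00 -1.000e-03]
```

```bash
python3 -m creep '[[-1,0,0,-0.7,0,0,0],[-1,0,0,0,0,0,0],[-1,0,0,0,0,0,0]]' | grep -E 'eef|contact'; python3 s.py
```

```text
eef_pos: [0.4846, -0.2368, 0.0719]
contact_force: [-4.4, 2.7, 17.1]
-0.316 [ 0.73  0.79 -0.02] jt [-0.313 -1.498 -0.002]
```

The stiffness has risen and the force is about 17 N, so the bar is standing on the pins. I'll hold.

```bash
for i in 1 ; do python3 -m creep '[[-1,0,0,0,0,0,0],[-1,0,0,0,0,0,0],[-1,0,0,0,0,0,0],[-1,0,0,0,0,0,0]]'| grep -E '^t|eef|contact'; python3 -m creep '[[-1,0,0,0,0,0,0],[-1,0,0,0,0,0,0],[-1,0,0,0,0,0,0],[-1,0,0,0,0,0,0]]'| grep -E '^t|eef|contact'; python3 -m creep '[[-1,0,0,0,0,0,0],[-1,0,0,0,0,0,0],[-1,0,0,0,0,0,0],[-1,0,0,0,0,0,0]]'| grep -E '^t|eef|contact'; done
python3 - <<'E'
from h import *
p,d=snap('side','side4')
C=cloud('side',d);v,u=np.mgrid[0:400,0:640]
a=np.radians(13.6);w=C[...,:2]-np.array([.4855,-.2365]);X=w@[np.cos(a),np.sin(a)];Y=w@[-np.sin(a),np.cos(a)]
C0=cloud('side',np.load('side3.npz')['d']);w0=C0[...,:2]-np.array([.4855,-.2365]);X0=w0@[np.cos(a),np.sin(a)];Y0=w0@[-np.sin(a),np.cos(a)]
for lo in(-120,-90,60,90):
    print(lo,[round(float(np.median(c[(abs(x)<.008)&(y*1e3>lo)&(y*1e3<lo+30)&(c[...,2]>.045)&(c[...,2]<.07)][:,2])),4) for c,x,y in((C0,X0,Y0),(C,X,Y))])
E
```

```text
t: 17.68
eef_pos: [0.4847, -0.2368, 0.0719]
tool_rot: [-0.0, 0.993, 0.12, 0.001]
contact_force: [-3.0, 2.9, 16.4]
t: 18.18
eef_pos: [0.4847, -0.2368, 0.0719]
tool_rot: [-0.0, 0.993, 0.12, 0.001]
contact_force: [-3.6, 2.7, 17.5]
t: 18.68
eef_pos: [0.4847, -0.2368, 0.0719]
tool_rot: [-0.0, 0.993, 0.12, 0.001]
contact_force: [-4.2, 4.4, 17.0]
-120 [0.0627, 0.0541]
-90 [0.0633, 0.0541]
60 [0.0612, 0.0526]
90 [0.0612, 0.053]
```

The bar sank level, by 8.2–9.2 mm at all four places checked, and was held for 1.6 s at about 17 N. I'll release upward.

```bash
python3 -m creep '[[-1,0,0,-0,0,0,0],[-1,0,0,3,0,0,0],[-1,0,0,5,0,0,0],[-1,0,0,10,0,0,0],[-1,0,0,40,0,0,0]]'; python3 -m creep '[[-1,0,0,50,0,0,0],[-1,0,0,50,0,0,0],[-1,-20,60,0,0,0,0],[-1,-20,60,0,0,0,0],[-1,0,60,0,0,0,0]]';python3 -m creep '[[-1,0,60,0,0,0,0],[-1,0,0,0,0,0,0],[-1,0,0,0,0,0,0],[-1,0,0,0,0,0,0]]'
python3 - <<'E'
from h import *
p,d=snap('side','side5'); C=cloud('top',snap('top','top5')[1]);v,u=np.mgrid[0:400,0:640]
C0=cloud('top',np.load('top0.npz')['d'])
for c in(C0,C): print(np.median(c[(u>345)&(u<440)&(v>180)&(v<245)&(c[...,2]>.052)&(c[...,2]<.07)][:,2]))
cv2.imwrite('pics/c5.png',p[:,:,::-1])
E
```

```text
t: 19.35
eef_pos: [0.4831, -0.2358, 0.1279]
tool_rot: [-0.001, 0.993, 0.121, -0.002]
contact_force: [-0.4, 0.6, 0.8]
gripper_width: -0.002
grasp_force: 0.0
t: 19.98
eef_pos: [0.4452, -0.0617, 0.2288]
tool_rot: [-0.001, 0.993, 0.119, -0.0]
contact_force: [1.6, 0.9, -0.5]
gripper_width: 0.001
grasp_force: 0.0
t: 20.48
eef_pos: [0.4468, -0.0046, 0.2291]
tool_rot: [0.0, 0.993, 0.119, 0.0]
contact_force: [-0.8, -0.5, -0.3]
gripper_width: 0.003
grasp_force: 0.0
0.06089687077044892
0.061049020430352874
```

View pics/c5.png

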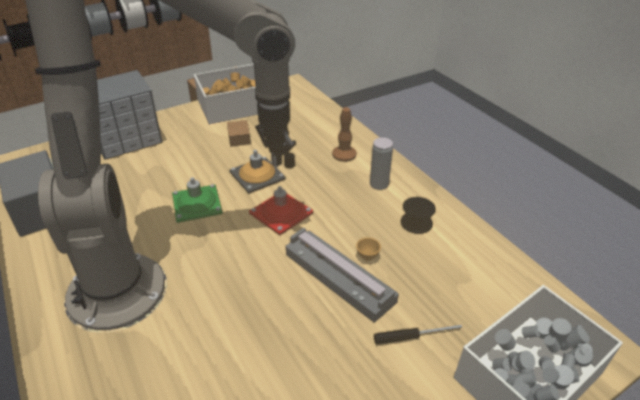

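The bar at (342,265) is back up, and every bystander is where it started, including the cup at (368,248) and the holder at (290,160). The robot is clear.

```bash
python3 -c "
from station import *
print(hand_in())"
```

```text
the job is handed in; nothing more can be done
None
```

The job is done and handed in at about 20 s: the nut is tight on its stop, the bar was pressed level onto both pins at about 17 N for over 1.5 s and sprang back to rest, and nothing else on the bench moved.

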